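# Turn over the round order marker on the sewing table

## Task

The order that belongs to the round flip marker is finished: with the fingertips, press and push the round flag all the way over its hinge until it lies flat on the other side and shows its barred face. Do not lift or shift any of the stands, and leave the square and the pointed flag, and the sewing things around, as they are.

Things in the scene. Friction and masses are not known exactly. Their poses are not given: they have to be found in the camera images.
- round_stand: stand of the round marker: loose, weighted (0.95 kg) dark steel base 90 (x) x 140 (y) x 14 mm high; two aluminium cheeks (x = +-40 mm, 6 mm thick, 30 mm wide in y, up to z = 74 mm) carry the hinge pin. Origin: centre of the underside, on the table. Own x is parallel to the hinge, z up; +y is the side where the flag lies at joint value 0.
- round_hinge (a point): middle of the hinge pin of the round marker, fixed to its stand (62 mm above the table); axes as the stand's.
- round_flag_mid (a point): centre of the round flag, moving with it: plywood disc of 60 mm diameter, 6 mm thick, centre 40 mm from the hinge axis, far edge 70 mm. A plywood thumb tab (30 mm wide along the hinge, 6 mm thick) sticks out on the other side of the hinge to 36 mm from the axis: pressed down from above it tips the flag up; below it all is free down to the base. Turned over, the disc overlies that side.
- round_flag (a joint): hinge about the stand's own +x axis, 62 mm above the table. 0 = flag level on the stand's +y side, plain face up; pi/2 = upright; pi = level on the -y side, face with three raised dark bars up; end stops at 0 and pi. Friction hinge (0.05 N m): the flag stays where it is left. Starts between 0 and 0.25.
- square_stand: stand of the square marker: loose, weighted (0.95 kg) dark steel base 90 (x) x 140 (y) x 14 mm high; two aluminium cheeks (x = +-40 mm, 6 mm thick, 30 mm wide in y, up to z = 74 mm) carry the hinge pin. Origin: centre of the underside, on the table. Own x is parallel to the hinge, z up; +y is the side where the flag lies at joint value 0.
- square_flag (a joint): hinge about the stand's own +x axis, 62 mm above the table. 0 = flag level on the stand's +y side, plain face up; pi/2 = upright; pi = level on the -y side, face with three raised dark bars up; end stops at 0 and pi. Friction hinge (0.05 N m): the flag stays where it is left. Square flag 58 x 58 mm. Starts already turned, 2.95 to pi; leave it.
- pointed_stand: stand of the pointed (triangular) marker: loose, weighted (0.95 kg) dark steel base 90 (x) x 140 (y) x 14 mm high; two aluminium cheeks (x = +-40 mm, 6 mm thick, 30 mm wide in y, up to z = 74 mm) carry the hinge pin. Origin: centre of the underside, on the table. Own x is parallel to the hinge, z up; +y is the side where the flag lies at joint value 0.
- pointed_flag (a joint): hinge about the stand's own +x axis, 62 mm above the table. 0 = flag level on the stand's +y side, plain face up; pi/2 = upright; pi = level on the -y side, face with three raised dark bars up; end stops at 0 and pi. Friction hinge (0.05 N m): the flag stays where it is left. Triangular flag, point 70 mm from the hinge. Starts at 0 to 0.2; leave it.
- spool: bystander, cream thread spool 30 mm across, 45 mm high, standing among the markers; origin under its centre
- bobbin_pot: bystander, small clear jar 32 mm across, 45 mm high, standing among the markers; origin under its centre
- chalk_block: bystander, white chalk block 45 x 28 x 12 mm, lying among the markers; origin under its centre
- button_tin: bystander, steel tin 34 mm across, 40 mm high, standing among the markers; origin under its centre
- thread_cone: bystander, cream thread cone 64 mm across, 115 mm high, beyond the markers; origin under its centre
- pin_bowl: bystander, white bowl 80 mm across, 30 mm high, beyond the markers; origin under its centre
- awl: bystander, awl 150 mm long with a wooden handle, lying beyond the markers; origin under its middle
There are look-alikes about, which are no part of the job. What is shaped like the pointed_stand but blue is not meant.

How it is judged (in metres and radians):
At the end, for the whole second after the job is handed in: The round flag is turned to within about 8 degrees of its far end stop (joint above 3.0 rad) and at rest; the square flag is still turned (above 2.79 rad), the pointed one still unturned (below 0.35 rad); no stand and no bystander is more than 30 mm from where it began (value of joint round_flag above 3 rad and velocity of joint round_flag between -0.1 and 0.1 rad/s and value of joint square_flag above 2.79 rad and value of joint pointed_flag below 0.35 rad and distance of each of round_stand, square_stand, pointed_stand, spool, bobbin_pot, chalk_block, button_tin, thread_cone, pin_bowl, awl from where it was at the start of the episode below 0.03 m and linear speed of round_stand below 0.02 m/s); the robot touches nothing.
It fails at once if a marker's stand is lifted, tipped, or pushed more than 30 mm from its place (distance of any of round_stand, square_stand, pointed_stand from where it was at the start of the episode above 0.03 m or height (world z) of any of round_stand, square_stand, pointed_stand above 0.012 m or angle between any of round_stand, square_stand, pointed_stand's own z axis and vertical above 0.15 rad).
It fails at once if the square or the pointed flag is turned (more than about 20 degrees from its own end stop) (value of joint square_flag below 2.79 rad or value of joint pointed_flag above 0.35 rad).
It fails at once if one of the sewing things on the table is moved more than 30 mm (distance of any of spool, bobbin_pot, chalk_block, button_tin, thread_cone, pin_bowl, awl from where it was at the start of the episode above 0.03 m).
It also fails if it takes over 43 s, if anything falls off the work surface, if the arm or the gripper's body presses on something with over 40 N, if the wrist force passes 120 N, or if a joint passes its speed limit or range.

## Robot

A 6-joint arm with a two-finger parallel gripper is mounted at the origin on the work surface. World frame = base frame: x ahead of the robot, y to its left, z up, the work surface at z = 0. Lengths are in mm, angles in rad, forces in N, time in s.
With the tool pointing down it reaches from about 350 to 775 mm from the base axis. Payload 7.3 kg.
Tool frame: the origin (TCP) lies midway between the tips of the shut fingers; the grasp point (between the pads) lies 19 mm behind it; x points along the fingers, y is the direction in which the jaws open and shut, and the axes are right-handed (so a half turn about x gives the same grasp; the last joint's range is limited). The gripper opens to 92 mm and grips with 3 to 60 N. Pads are 19 mm wide; open, the fingers measure 130 mm over their backs; the gripper's body (75 mm by 190 mm) begins 47 mm behind the grasp point.
Start: joints at [1.093, 0.342, 1.524, -0, 1.275, -0.146], TCP at [171.002, 496.39, 226.741] pointing down, gripper open.
Joint ranges: [-2.53, 2.53], [-0.77, 2.02], [0.04, 2.7], [-1, 4.14], [0.28, 2.66], [-3.11, 3.11]. Speed limits (rad/s): [2.57, 2.57, 3.14, 3.14, 3.14, 3.14].

## Interface

Orientations are given as [roll, pitch, yaw] about the fixed x, y, z axes, in that order (R = Rz(yaw) Ry(pitch) Rx(roll)).
In Python, from plant import bot gives the robot as it stands. The module is installed in compiled form; this text tells all that it offers.
- The arm moves only by the shell command python3 -m handwheel 'ROWS' [OPENING]. ROWS is JSON, a list that holds one entry, the list of rows, each a list of 4 numbers: the shift along the tool's x, y, z in cm, then the turn about the tool's x in rad. A call has 1 to 8 rows; each row shifts and turns the commanded pose from where the row before left it, along the tool's axes as they then stand; what a row does not reach is not made up. A row lasts 1/12 s, in which the tool goes at most 41.7 mm and 7.16 degrees, less where a joint would pass 70% of its speed; a pose out of reach is approached as far as the arm can. A call is refused whole if a number of a shift passes 4.17 or a number of a turn 0.125, either way. A call with a gripper value outside its range is refused whole. OPENING is the opening, from 0 (shut) to 1 (fully open), set as the call begins (- or left out, the last holds). The fingers move at their own pace and stop on an object; the grip force is fixed at half the most. Time passes only in rows, so rows that do not move let the fingers close. It gives the time, the measured TCP pose, the force and the opening at its end, in the units of the state.
- bot.get_obs(): the state, without advancing time (a new reading comes with each control period).
- bot.capture(name): name is "side" or "top"; returns (picture, depth): 480x640x3 uint8, red, green, blue; 480x640 float32, mm along the optical axis (not along the pixel's ray), 0 where there is no reading.
- bot.camera_model(name): a dict with "fx", "fy", "cx", "cy" (pixels), "dist_coeffs" ([k1, k2, p1, p2, k3] as OpenCV has them; the pictures are not rectified), "position" and "rotation" of the camera in the world. Camera axes: x right, y down, z forward; pixel columns grow to the right and rows downward; lengths in mm; the calibration is good to about 2 mm. A picture is of the moment at which its call begins. camera_model takes no time and is no camera call.
- bot.close_job(): hands the job in, once; it reports no verdict.
Trained networks look in the newest picture that a camera, given by its name, has taken for a name from the list of things; names that differ only in an ending like _2 or _b are one class to them, and where a whole thing is asked for, a point or a joint stands for the part that bears it (a point fixed in the world has none). Each returns a list of dicts, best first, with "conf" (0 to 1); they miss things now and then, are a little off and sometimes report something else, mostly with a low value. They report only what shows in the picture. A call takes as long as a camera call. They do not tell look-alikes from the thing itself.
- bot.find_in(camera, label): "bbox" ([left, top, width, height] in pixels, round what is visible of it).
- bot.spot_point(camera, label): "point" ([column, row] in pixels: a listed point, or the origin of a listed thing).
The state is a dict: "time": time; "joint_positions": joint angles; "dq": joint speeds; "tau": joint torques, N m; "tool_pos": TCP position; "tcp_rot": TCP orientation; "contact_force": force on the tool from outside, world axes, zero at the start; "moment": the same for the moment, N m; "grip_width": finger opening in mm.
Only numpy, scipy, OpenCV 4.12 (cv2) and the standard library are available. Lean on these libraries where they do the work, as an engineer would, in place of code of your own. Each camera call takes 0.05 s, during which the arm holds its last target.

## Working session

There is one attempt and no reset: what is moved stays moved. The work goes in short steps, Python scripts to look and compute and a shell command to move; the robot and the scene stay as the last step left them, time stands still between calls to the robot, and variables do not carry over. Pictures are saved under pics/ and viewed, and the job is handed in when it is done.

```bash
mkdir -p pics
cat > h.py <<'E'
import numpy as np, cv2
from plant import bot
def ray(cam,uv):
    m=bot.camera_model(cam);K=np.array([[m['fx'],0,m['cx']],[0,m['fy'],m['cy']],[0,0,1]])
    p=cv2.undistortPoints(np.array([[uv]],float),K,np.array(m['dist_coeffs']))[0,0]
    R=np.array(m['rotation'],float)
    if R.shape!=(3,3):
        from scipy.spatial.transform import Rotation as Ro
        R=Ro.from_euler('xyz',R).as_matrix()
    return np.array(m['position'],float),R@np.array([p[0],p[1],1.])
def at_z(cam,uv,z):
    o,d=ray(cam,uv);return o+d*(z-o[2])/d[2]
def at_d(cam,uv,dep):
    o,d=ray(cam,uv);return o+d*dep
E
python3 - <<'E'
from h import *
s=bot.get_obs();print(s)
for c in('side','top'):
    im,d=bot.capture(c);cv2.imwrite(f'pics/{c}0.png',im[:,:,::-1]);np.save(f'{c}_d.npy',d)
    m=bot.camera_model(c);print(m)
    for l in('round_stand','square_stand','pointed_stand'):
        print(c,l,bot.find_in(c,l)[:4])
    for l in ('round_hinge','round_flag_mid','round_stand'):
        print(c,l,bot.spot_point(c,l)[:4])
E
```

```text
{'time': 0.0, 'joint_positions': array([ 1.09298838e+00,  3.42763830e-01,  1.52501449e+00, -4.13215698e-05,
        1.27537310e+00, -1.45996447e-01]), 'dq': array([-4.00301266e-04,  1.45556391e-03, -1.26636764e-03,  3.18460354e-05,
       -6.90631182e-04, -9.52721791e-04]), 'tau': array([ 1.05975065e-03, -4.31243026e+01, -2.44222713e+01,  7.18846754e-02,
        5.59513725e-02, -1.32595487e-04]), 'tool_pos': array([170.82530894, 496.00789577, 226.02449937]), 'tcp_rot': array([-1.69144948,  1.56923706, -2.02324892]), 'contact_force': array([ 0.07184674, -0.23000581, -0.42761263]), 'moment': array([-0.04108013, -0.00342514,  0.01080887]), 'grip_width': 91.83340848663751}
{'fx': 584.6997505064322, 'fy': 584.6997505064322, 'cx': 312.5519754865551, 'cy': 235.88076550299735, 'dist_coeffs': array([0.05401042, 0.        , 0.        , 0.        , 0.        ]), 'position': array([537.66870926, 744.9692269 , 940.62644901]), 'rotation': array([-2.39555933e+00,  3.76971687e-04, -3.07359971e+00])}
side round_stand []
side square_stand []
side pointed_stand [{'bbox': [387.3, 248.4, 58.1, 70.0], 'co
[... 650 characters left out ...]
.5487996 ])}
top round_stand [{'bbox': [250.6, 212.0, 66.5, 56.8], 'conf': 0.87}, {'bbox': [217.2, 133.4, 20.8, 29.5], 'conf': 0.66}, {'bbox': [252.6, 226.4, 46.7, 33.6], 'conf': 0.43}]
top square_stand [{'bbox': [130.3, 201.3, 68.5, 61.3], 'conf': 0.83}]
top pointed_stand [{'bbox': [350.7, 300.3, 66.2, 45.9], 'conf': 0.94}, {'bbox': [444.1, 262.6, 66.5, 43.9], 'conf': 0.88}, {'bbox': [238.9, 291.2, 69.8, 56.1], 'conf': 0.72}, {'bbox': [359.9, 207.5, 71.5, 61.1], 'conf': 0.66}]
top round_hinge [{'point': [281.8, 238.4], 'conf': 0.74}]
top round_flag_mid [{'point': [264.0, 248.2], 'conf': 0.59}]
top round_stand [{'point': [283.5, 239.7], 'conf': 0.69}, {'point': [377.2, 177.7], 'conf': 0.66}]
```

View pics/side0.png

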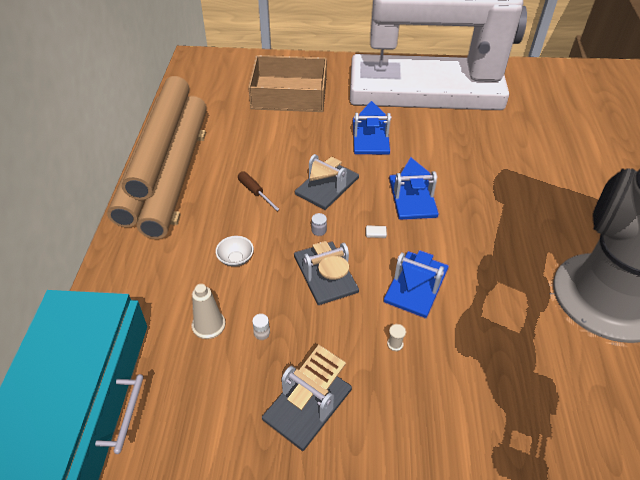

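View pics/top0.png

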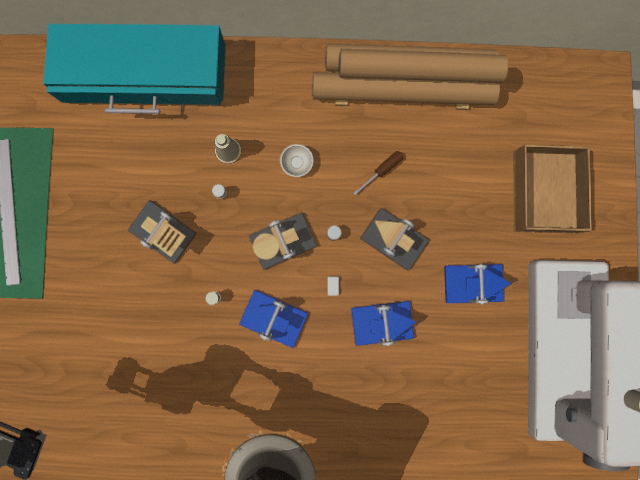

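Run:
```python
import cv2
a=cv2.imread('pics/side0.png')[190:350,240:460];b=cv2.imread('pics/top0.png')[190:290,220:340]
cv2.imwrite('pics/cs.png',cv2.resize(a,None,fx=3.5,fy=3.5,interpolation=2));cv2.imwrite('pics/ct.png',cv2.resize(b,None,fx=6,fy=6,interpolation=2))
```

```text
(no output)
```

View pics/cs.png

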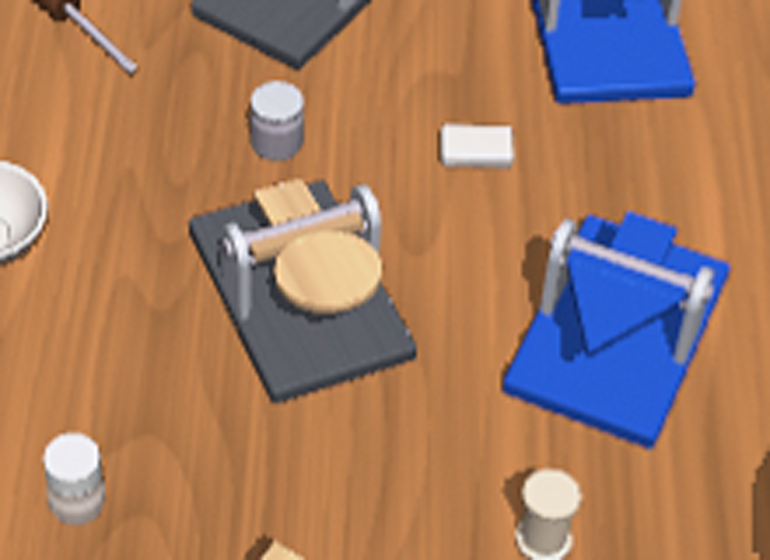

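View pics/ct.png

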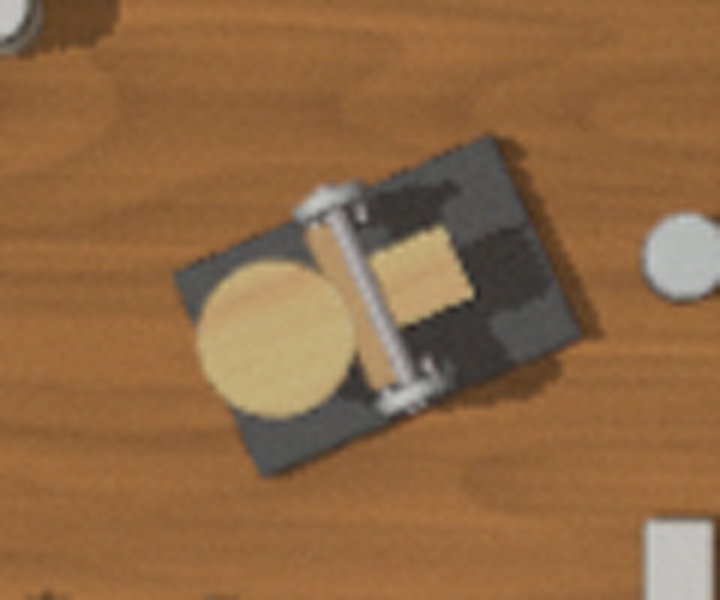

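The only dark-based stand with a disc is the round marker, at side (327,268) and top (282,240). The blue stands at top (274,318), (384,323) and (478,283), and the square and pointed dark stands at (163,231) and (396,238), are not it. In the crop its disc lies at the left (about 265,247) and its tab at the right (about 290,236).

Run:
```python
from h import *
from scipy.spatial.transform import Rotation as Ro
im=cv2.imread('pics/top0.png');d=np.load('top_d.npy');ds=np.load('side_d.npy')
cs=[(301.7,212.8),(317.2,245.8),(264.2,269.2),(249.2,235.3)]
P=np.array([at_z('top',c,14)[:2] for c in cs]);print(P.round(1))
c=P.mean(0);print('centre',c,[np.linalg.norm(P[i]-P[(i+1)%4]).round(1) for i in range(4)])
uy=(P[2]+P[3]-P[0]-P[1]);uy/=np.linalg.norm(uy);print('uy(flag side)',uy,'ux',[uy[1],-uy[0]])
print('hinge top',at_z('top',(281.8,238.4),62),'side',at_z('side',(324,255.2),62))
print('mid top',at_z('top',(264,248.2),65),'side',at_z('side',(333.7,267),65))
print('stand top',at_z('top',(283.5,239.7),0), 'side',at_z('side',(320.2,274.3),0))
for cam,dd,uv in(('top',d,(265,247)),('top',d,(290,236)),('side',ds,(334,267)),('top',d,(255,247)),('top',d,(273,245)),('side',ds,(322,246))):
    print(cam,uv,at_d(cam,uv,dd[uv[1],uv[0]]).round(1))
s=bot.get_obs();R=Ro.from_euler('xyz',s['tcp_rot']).as_matrix();print(R.round(3),s['tool_pos'],s['time'])
ux=np.array([uy[1],-uy[0],0]);ty=R[:,1]
print('angle of tool y rel',np.degrees(np.arctan2(ty[1],ty[0])),'hinge x',np.degrees(np.arctan2(ux[1],ux[0])))
```

```text
[[630.2 -60.6]
 [552.2 -99.2]
 [493.9  25.1]
 [573.5  63.1]]
centre [562.48319237 -17.90920571] [np.float64(87.1), np.float64(137.4), np.float64(88.2), np.float64(136.0)]
uy(flag side) [-0.42077677  0.90716421] ux [np.float64(0.9071642131351773), np.float64(0.4207767702794852)]
hinge top [565.03758159 -16.6015656   62.        ] side [566.9443502  -14.59947506  62.        ]
mid top [541.52973221  23.29989697  65.        ] side [546.38596374  16.96700427  65.        ]
stand top [565.74660788 -18.28192734   0.        ] side [573.99285499 -15.64222513   0.        ]
top (265, 247) [544.2  20.8  68.5]
top (290, 236) [570.8 -35.3  64.2]
side (334, 267) [545.7  24.   73.5]
top (255, 247) [543.5  43.4  70.8]
top (273, 245) [549.1   2.7  69.7]
side (322, 246) [572.3 -38.5  62.3]
[[ 0.     0.326  0.945]
 [ 0.     0.945 -0.326]
 [-1.     0.     0.   ]] [171.00291165 496.38048226 226.78038317] 0.7
angle of tool y rel 70.99029294205303 hinge x 24.88363795805848
```

```bash
python3 -m handwheel '[[[0,0,0,0.125],[0,0,0,0.125],[0,0,0,0.125],[0,0,0,0.125],[0,0,0,0.125],[0,0,0,0.125],[0,0,0,0.055]]]' 0
python3 -m handwheel '[[[0,0.78,3.5,0],[0,0.78,3.5,0],[0,0.78,3.5,0],[0,0.78,3.5,0],[0,0.78,3.5,0],[0,0.78,3.5,0],[0,0.78,3.5,0],[0,0.78,3.5,0]]]'
python3 -m handwheel '[[[0,0.78,3.5,0],[0,0.78,3.5,0],[0,0.78,3.5,0],[0,0.78,3.5,0],[0,0.78,3.5,0],[0,0.78,3.5,0],[0,0.78,3.5,0],[0,0,0,0]]]'
cat >> h.py <<'E'
def loc(H=(564.,-16.),a=24.88):
    from scipy.spatial.transform import Rotation as Ro
    s=bot.get_obs();R=Ro.from_euler('xyz',s['tcp_rot']).as_matrix();t=np.radians(a)
    ux=np.array([np.cos(t),np.sin(t)]);uy=np.array([-ux[1],ux[0]])
    p=np.array(s['tool_pos']);dd=p[:2]-H
    print('t',round(s['time'],2),'stand-frame x,y,z',(dd@ux).round(1),(dd@uy).round(1),p[2].round(1),'tooly ang',np.degrees(np.arctan2(R[1,1],R[0,1])).round(2),'xz',R[2,0].round(4),'F',np.round(s['contact_force'],1),'grip',round(s['grip_width'],1))
E
python3 -c "from h import *;loc()"
```

```text
time: 1.28
tool_pos: [171.0, 496.4, 226.8]
tcp_rot: [2.213, 1.571, 1.069]
contact_force: [-0.1, 0.2, 0.7]
grip_width: 49.8
time: 1.95
tool_pos: [346.1, 267.1, 227.0]
tcp_rot: [1.753, 1.57, 0.616]
contact_force: [0.6, 0.0, 0.0]
grip_width: 0.9
time: 2.62
tool_pos: [501.3, 64.6, 226.5]
tcp_rot: [0.452, 1.568, -0.689]
contact_force: [0.0, 0.3, -0.0]
grip_width: 0.6
t 2.62 stand-frame x,y,z -23.0 99.5 226.5 tooly ang 24.61 xz -1.0 F [ 0.   0.3 -0. ] grip 0.6
```

```bash
python3 -m handwheel '[[[0,0.58,3.2,0],[0,0.58,3.2,0],[0,0.58,3.2,0],[0,0.58,3.2,0],[2.6,0,0,0],[2.6,0,0,0],[2.6,0,0,0],[2.6,0,0,0]]]'
python3 -m handwheel '[[[0,0,0,0],[0,0,0,0]]]'
python3 - <<'E'
from h import *
loc()
for c,(x,y) in (('side',(240,170)),('top',(220,180))):
    im,d=bot.capture(c);a=im[y:y+150,x:x+200,::-1];cv2.imwrite(f'pics/{c}1.png',cv2.resize(a,None,fx=3.5,fy=3.5,interpolation=2))
E
```

```text
time: 3.28
tool_pos: [572.6, -37.0, 121.6]
tcp_rot: [1.872, 1.571, 0.735]
contact_force: [-0.4, 0.2, -0.1]
grip_width: 0.5
time: 3.45
tool_pos: [572.1, -36.7, 122.1]
tcp_rot: [-2.246, 1.568, 2.9]
contact_force: [0.3, 0.9, 0.6]
grip_width: 0.5
t 3.45 stand-frame x,y,z -1.4 -22.1 122.1 tooly ang 24.88 xz -1.0 F [0.3 0.9 0.6] grip 0.5
```

View pics/side1.png

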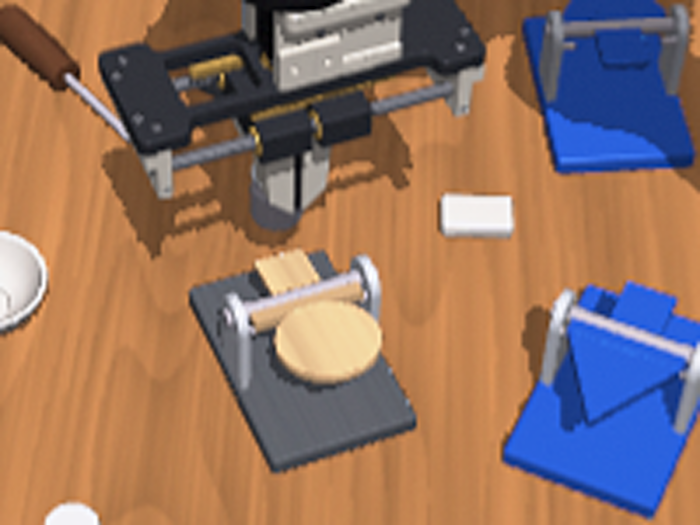

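The fingertips (crop about 285,222) hang over the tab side, lined up with the hinge. I'll shift 7 mm outward and press down.

```bash
python3 -m handwheel '[[[0,0.15,0.75,0],[1.5,0,0,0],[1.5,0,0,0],[1.5,0,0,0],[0.8,0,0,0],[0.4,0,0,0],[0,0,0,0]]]'; python3 -c "from h import *;loc()"
```

```text
time: 4.13
tool_pos: [577.6, -43.5, 65.8]
tcp_rot: [1.184, 1.571, 0.048]
contact_force: [0.3, 0.2, 1.0]
grip_width: 0.5
t 4.13 stand-frame x,y,z 0.8 -30.7 65.8 tooly ang 24.86 xz -1.0 F [0.3 0.2 1. ] grip 0.5
```

```bash
python3 -m handwheel '[[[0.4,0,0,0],[0.4,0,0,0],[0.4,0,0,0],[0,0,0,0]]]'
python3 - <<'E'
from h import *
loc()
for c,(x,y) in (('side',(240,170)),):
    im,d=bot.capture(c);a=im[y:y+150,x:x+200,::-1];cv2.imwrite(f'pics/{c}2.png',cv2.resize(a,None,fx=3.5,fy=3.5,interpolation=2))
E
```

```text
time: 4.47
tool_pos: [577.8, -43.3, 53.7]
tcp_rot: [1.057, 1.569, -0.08]
contact_force: [1.7, -1.0, 1.5]
grip_width: 0.3
t 4.47 stand-frame x,y,z 1.0 -30.6 53.7 tooly ang 24.87 xz -1.0 F [ 1.7 -1.   1.5] grip 0.3
```

View pics/side2.png

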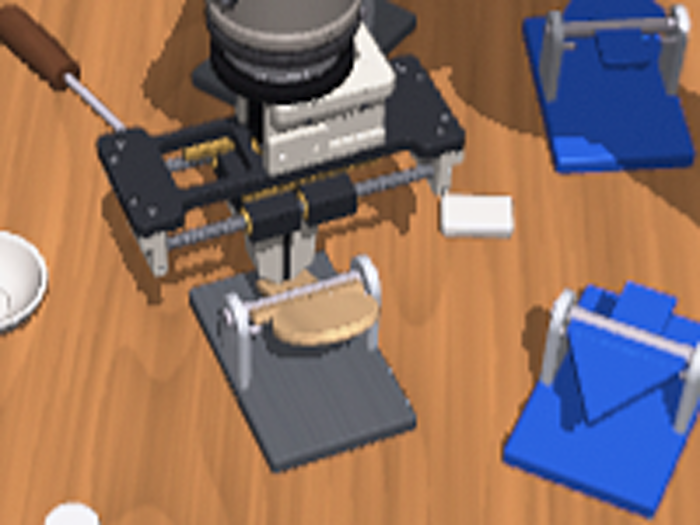

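The disc (crop about 325,310) is tilting up, so the tab press works. I'll press further while edging slightly inward.

```bash
python3 -m handwheel '[[[0.4,0,-0.2,0],[0.4,0,-0.2,0],[0.4,0,-0.1,0],[0.3,0,0,0],[0,0,0,0]]]'
python3 - <<'E'
from h import *
loc()
for c,(x,y) in (('side',(240,170)),):
    im,d=bot.capture(c);a=im[y:y+150,x:x+200,::-1];cv2.imwrite(f'pics/{c}3.png',cv2.resize(a,None,fx=3.5,fy=3.5,interpolation=2))
E
```

```text
time: 4.93
tool_pos: [574.6, -38.6, 37.7]
tcp_rot: [-2.221, 1.569, 2.926]
contact_force: [1.6, -1.6, 1.0]
grip_width: 0.3
t 4.93 stand-frame x,y,z 0.2 -24.9 37.7 tooly ang 24.88 xz -1.0 F [ 1.6 -1.6  1. ] grip 0.3
```

View pics/side3.png

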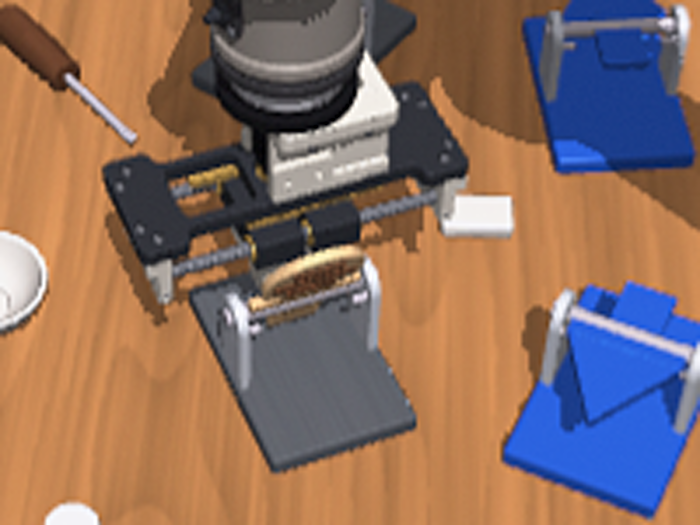

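The flag stands at about 55° with the barred face towards the camera (crop about 310,280). Next: back off, go up and over to the flag side, and come down behind the disc.

```bash
python3 -m handwheel '[[[0,0,1,0],[-3,0,0,0],[-3,0,0,0],[-3,0,0,0],[-3,0,0,0],[0,0,0,0]]]'; python3 -m handwheel '[[[0,0,-3.5,0],[0,0,-3.5,0],[0,0,-3.5,0],[0,0,0,0],[0,0,0,0]]]'
python3 - <<'E'
from h import *
loc()
for c,(x,y) in (('side',(240,170)),('top',(220,180))):
    im,d=bot.capture(c);a=im[y:y+150,x:x+200,::-1];cv2.imwrite(f'pics/{c}4.png',cv2.resize(a,None,fx=3.5,fy=3.5,interpolation=2))
E
```

```text
time: 5.48
tool_pos: [582.4, -49.0, 164.9]
tcp_rot: [0.938, 1.561, -0.199]
contact_force: [0.9, -0.4, 0.2]
grip_width: 0.5
time: 5.9
tool_pos: [534.6, 48.5, 158.5]
tcp_rot: [-2.093, 1.57, 3.057]
contact_force: [0.1, -0.3, 0.6]
grip_width: 0.3
t 5.9 stand-frame x,y,z 0.5 70.8 158.5 tooly ang 25.02 xz -1.0 F [ 0.1 -0.3  0.6] grip 0.3
```

View pics/side4.png

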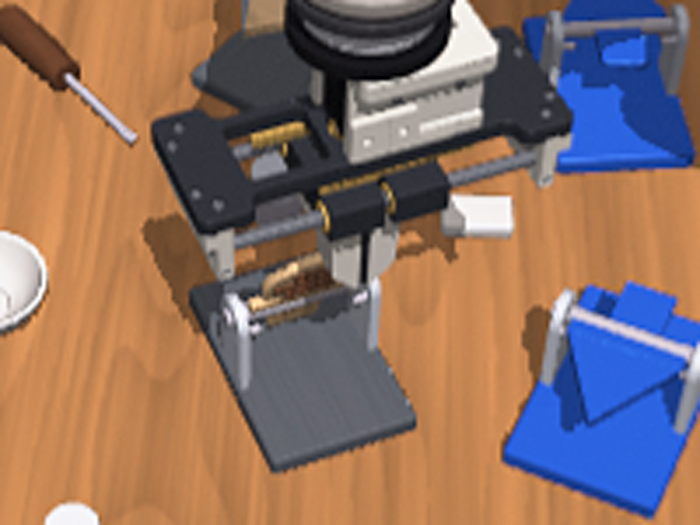

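The fingertips (crop about 365,280) are in front of the barred face (crop about 300,278) with clearance. I'll lower them, then sweep toward the tab side.

```bash
python3 -m handwheel '[[[2.1,0,0,0],[2.1,0,0,0],[2.1,0,0,0],[0,0,0,0]]]'; python3 -c "from h import *;loc()"; python3 -m handwheel '[[[0,0,0.8,0],[0,0,0.8,0],[0,0,0.8,0],[0,0,0.8,0],[0,0,0.8,0],[0,0,0.8,0],[0,0,0.8,0],[0,0,0.8,0]]]';  python3 - <<'E'
from h import *
loc()
for c,(x,y) in (('side',(240,170)),('top',(220,180))):
    im,d=bot.capture(c);a=im[y:y+150,x:x+200,::-1];cv2.imwrite(f'pics/{c}5.png',cv2.resize(a,None,fx=3.5,fy=3.5,interpolation=2))
E
```

```text
time: 6.33
tool_pos: [533.3, 46.1, 91.9]
tcp_rot: [-2.04, 1.564, 3.105]
contact_force: [-0.8, -0.1, -0.4]
grip_width: 0.4
t 6.33 stand-frame x,y,z -1.7 69.2 91.9 tooly ang 24.76 xz -1.0 F [-0.8 -0.1 -0.4] grip 0.4
time: 7.0
tool_pos: [562.5, -11.2, 95.9]
tcp_rot: [2.248, 1.57, 1.111]
contact_force: [0.1, 2.6, -1.5]
grip_width: 0.4
t 7.0 stand-frame x,y,z 0.7 5.0 95.9 tooly ang 24.85 xz -1.0 F [ 0.1  2.6 -1.5] grip 0.4
```

View pics/side5.png

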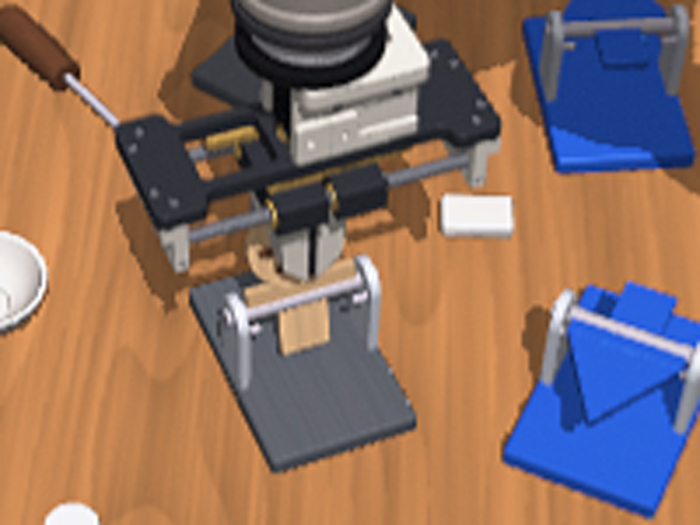

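The disc is past upright behind the fingers, and the tab (crop about 303,330) swings up on the near side. I'll continue over and down.

```bash
python3 -m handwheel '[[[0,0,0.8,0],[0,0,0.8,0],[0,0,0.8,0],[0,0,0.8,0],[0.4,0,0.6,0],[0.4,0,0.6,0],[0.4,0,0.3,0],[0,0,0,0]]]'; python3 -c "from h import *;loc()"; python3 -m handwheel '[[[0.4,0,0,0],[0.4,0,0,0],[0,0,0,0]]]';  python3 - <<'E'
from h import *
loc()
for c,(x,y) in (('side',(240,170)),('top',(220,180))):
    im,d=bot.capture(c);a=im[y:y+150,x:x+200,::-1];cv2.imwrite(f'pics/{c}6.png',cv2.resize(a,None,fx=3.5,fy=3.5,interpolation=2))
E
```

```text
time: 7.77
tool_pos: [581.8, -54.1, 82.6]
tcp_rot: [-1.98, 1.57, -3.118]
contact_force: [-1.6, -0.3, -1.1]
grip_width: 0.6
t 7.77 stand-frame x,y,z 0.1 -42.0 82.6 tooly ang 24.82 xz -1.0 F [-1.6 -0.3 -1.1] grip 0.6
time: 8.02
tool_pos: [581.5, -53.0, 74.9]
tcp_rot: [-2.277, 1.57, 2.87]
contact_force: [-0.1, -0.4, 0.6]
grip_width: 0.6
t 8.02 stand-frame x,y,z 0.3 -40.9 74.9 tooly ang 24.88 xz -1.0 F [-0.1 -0.4  0.6] grip 0.6
```

View pics/side6.png

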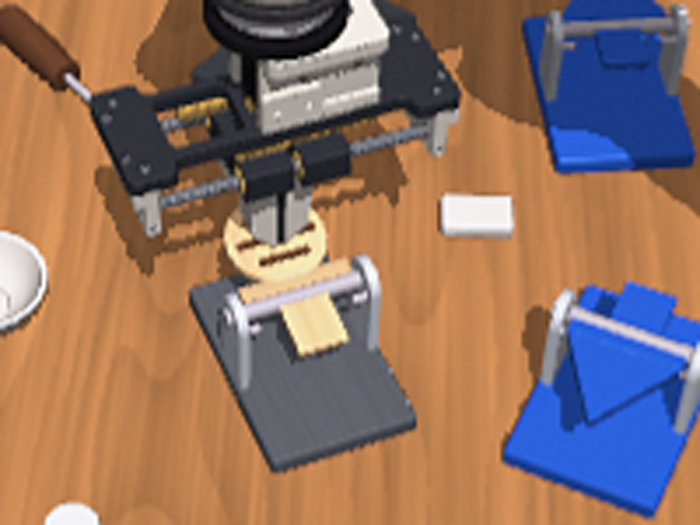

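The barred face is up (crop about 275,245) but still a little inclined. I'll press the rest in small steps and watch the force.

```bash
python3 -m handwheel '[[[0.2,0,0.4,0],[0.2,0,0.4,0],[0.1,0,0,0],[0,0,0,0]]]'; python3 -c "from h import *;loc()"; python3 -m handwheel '[[[0.15,0,0,0],[0,0,0,0],[0,0,0,0]]]';python3 -c "from h import *;loc()"
```

```text
time: 8.45
tool_pos: [585.4, -60.9, 70.5]
tcp_rot: [0.432, 1.571, -0.705]
contact_force: [1.4, -0.7, -0.5]
grip_width: 0.4
t 8.45 stand-frame x,y,z 0.5 -49.8 70.5 tooly ang 24.84 xz -1.0 F [ 1.4 -0.7 -0.5] grip 0.4
time: 8.7
tool_pos: [585.2, -60.5, 69.1]
tcp_rot: [-2.811, 1.571, 2.336]
contact_force: [-0.1, -0.2, -0.5]
grip_width: 0.7
t 8.7 stand-frame x,y,z 0.5 -49.3 69.1 tooly ang 24.87 xz -1.0 F [-0.1 -0.2 -0.5] grip 0.7
```

```bash
python3 -m handwheel '[[[0.15,0,0,0],[0,0,0,0]]]'; python3 -m handwheel '[[[0.1,0,0,0],[0,0,0,0]]]';python3 -m handwheel '[[[0.1,0,0,0],[0,0,0,0]]]'; python3 -c "from h import *;loc()"
```

```text
time: 8.87
tool_pos: [585.2, -60.5, 67.6]
tcp_rot: [-3.059, 1.571, 2.087]
contact_force: [0.2, 0.2, -0.1]
grip_width: 0.2
time: 9.03
tool_pos: [585.3, -60.5, 66.6]
tcp_rot: [2.538, 1.571, 1.401]
contact_force: [0.5, 0.7, -0.1]
grip_width: 0.6
time: 9.2
tool_pos: [585.3, -60.5, 65.6]
tcp_rot: [2.458, 1.571, 1.321]
contact_force: [0.3, 1.3, 0.2]
grip_width: 0.4
t 9.2 stand-frame x,y,z 0.6 -49.3 65.6 tooly ang 24.87 xz -1.0 F [0.3 1.3 0.2] grip 0.4
```

```bash
python3 -m handwheel '[[[0.1,0,0,0],[0,0,0,0]]]'; python3 -m handwheel '[[[0.1,0,0,0],[0,0,0,0]]]';  python3 - <<'E'
from h import *
loc()
for c,(x,y) in (('side',(240,170)),('top',(220,180))):
    im,d=bot.capture(c);a=im[y:y+150,x:x+200,::-1];cv2.imwrite(f'pics/{c}7.png',cv2.resize(a,None,fx=3.5,fy=3.5,interpolation=2))
E
```

```text
time: 9.37
tool_pos: [585.3, -60.5, 65.2]
tcp_rot: [1.237, 1.571, 0.1]
contact_force: [-1.0, 0.4, 3.0]
grip_width: 0.2
time: 9.53
tool_pos: [585.5, -60.5, 65.0]
tcp_rot: [0.976, 1.57, -0.161]
contact_force: [-3.5, 0.6, 9.9]
grip_width: 0.3
t 9.53 stand-frame x,y,z 0.7 -49.4 65.0 tooly ang 24.87 xz -1.0 F [-3.5  0.6  9.9] grip 0.3
```

View pics/side7.png

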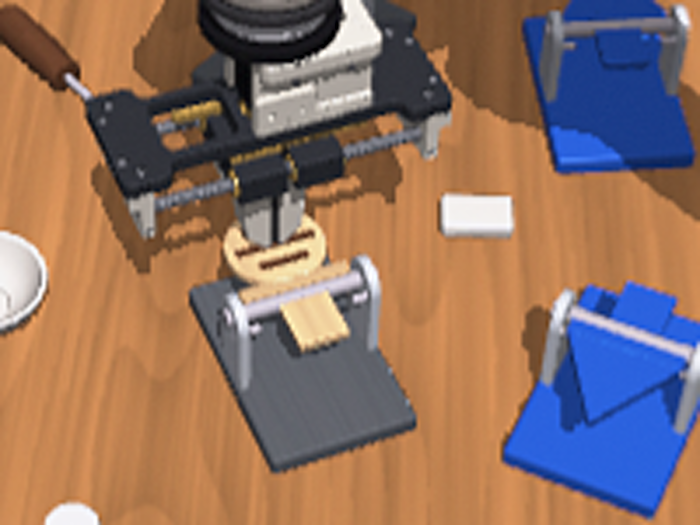

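The force rose stiffly to 10 N at z = 65 mm, so the flag is at its end stop. I'll withdraw straight up and check.

```bash
python3 -m handwheel '[[[-1,0,0,0],[-3,0,0,0],[-3,0,0,0],[-3,0,0,0],[-3,0,0,0],[-3,0,0,0],[0,0,0,0]]]'; python3 -m handwheel '[[[0,0,-3,0],[0,0,-3.5,0],[0,0,-3.5,0],[0,0,-3.5,0],[0,0,-3.5,0],[0,0,-3.5,0],[0,0,-3.5,0],[0,0,-3,0]]]'; python3 -m handwheel '[[[0,0,0,0],[0,0,0,0]]]'
python3 - <<'E'
from h import *
loc()
for c,(x,y) in (('side',(240,170)),('top',(220,180))):
    im,d=bot.capture(c);a=im[y:y+150,x:x+200,::-1];cv2.imwrite(f'pics/{c}8.png',cv2.resize(a,None,fx=3.5,fy=3.5,interpolation=2))
    cv2.imwrite(f'pics/{c}8f.png',im[:,:,::-1])
    print([p for p in bot.spot_point(c,'round_stand')[:2]],bot.spot_point(c,'round_flag_mid')[:2])
    np.save(f'{c}_d8.npy',d)
E
```

```text
time: 10.22
tool_pos: [587.9, -61.0, 230.7]
tcp_rot: [0.923, 1.559, -0.214]
contact_force: [0.4, -0.0, -0.1]
grip_width: 0.4
time: 10.88
tool_pos: [470.3, 186.2, 223.7]
tcp_rot: [-2.937, 1.57, 2.21]
contact_force: [0.3, -0.1, 0.5]
grip_width: 0.7
time: 11.05
tool_pos: [471.0, 185.6, 223.8]
tcp_rot: [-0.178, 1.571, -1.312]
contact_force: [-0.5, -0.1, -0.3]
grip_width: 0.3
t 11.05 stand-frame x,y,z 0.5 222.0 223.8 tooly ang 25.05 xz -1.0 F [-0.5 -0.1 -0.3] grip 0.3
[{'point': [323.1, 275.2], 'conf': 0.82}] [{'point': [318.2, 240.3], 'conf': 0.93}]
[] [{'point': [298.4, 231.0], 'conf': 0.9}]
```

View pics/side8f.png

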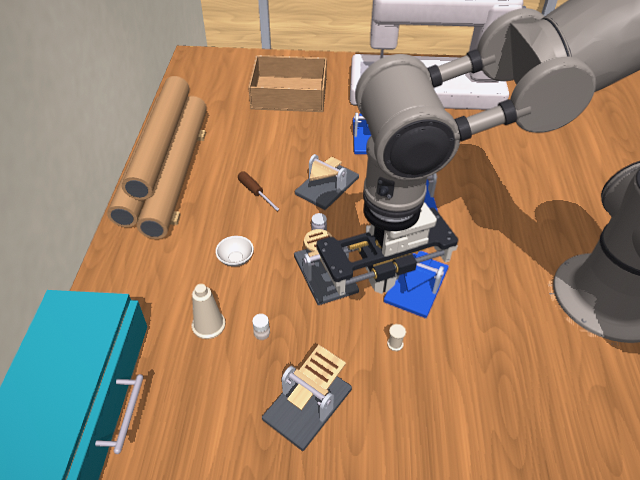

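View pics/top8.png

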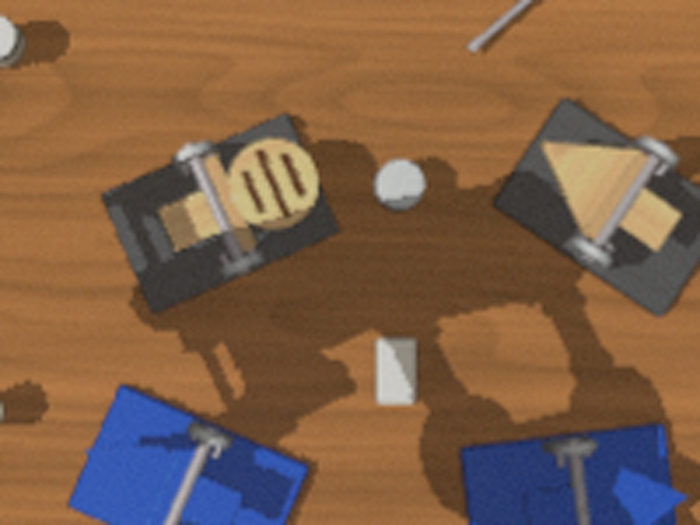

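View pics/side8.png

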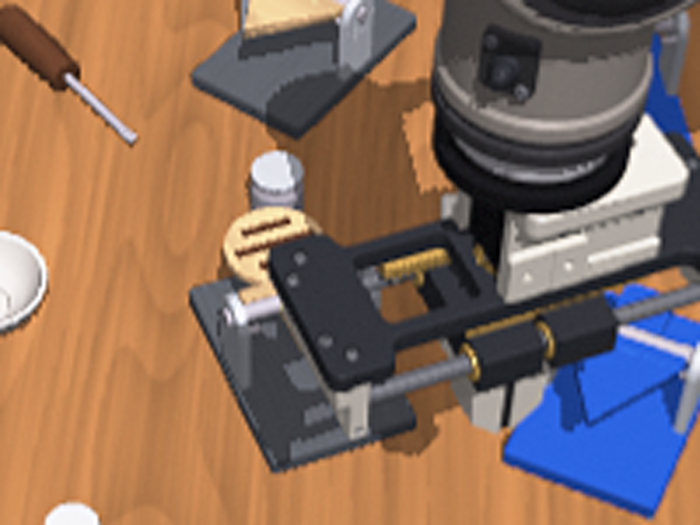

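The top crop shows the round flag with bars up on the tab side (crop 275,183). The stand hasn't moved, and neighbours are unchanged. I'll check its flatness by depth.

Run:
```python
from h import *
d=np.load('top_d8.npy');H=np.array([564.,-16]);t=np.radians(24.88);uy=np.array([-np.sin(t),np.cos(t)])
L=[]
for v in range(222,244):
  for u in range(288,310):
    if (u-298.6)**2+(v-232.3)**2<10**2 and d[v,u]>0:
      p=at_d('top',(u,v),float(d[v,u])); L.append(((p[:2]-H)@uy,p[2]))
L=np.array(L);k=np.polyfit(L[:,0],L[:,1],1);print(len(L),'slope deg',np.degrees(np.arctan(k[0])),'z',np.median(L[:,1]),'range',L[:,0].min(),L[:,0].max())
P=np.array([at_z('top',(220+a/3.5,180+b/3.5),14)[:2] for a,b in((288,116),(341,230),(156,313),(103,196))]);print('stand',P.mean(0))
d0=np.load('top_d.npy');a=cv2.imread('pics/top0.png');b=cv2.imread('pics/top8f.png')
```

```text
317 slope deg 0.1431760639871782 z 65.70543105452498 range -64.44466172709257 -19.174313097252465
stand [561.79575106 -18.77059898]
```

The flag is flat: its slope is 0.1°, its top is at z of about 65.7 mm, and the stand centre moved about 1 mm. Handing in.

```bash
python3 -c "
from h import *
loc();print(bot.close_job())"
```

```text
t 11.35 stand-frame x,y,z 0.7 219.5 223.6 tooly ang 24.77 xz -1.0 F [-0.6 -0.1 -0.4] grip 0.4
the job is handed in; nothing more can be done
None
```

The round flag is turned over and lies flat on the far side with its three bars up. I handed the job in at 11.35 s, with the arm clear of everything. I pressed the thumb tab down with the shut fingertips, swept the disc over the hinge from behind, then pressed it onto its end stop. At the stop the force rose to about 10 N.

- **Flag:** the depth picture gave a slope of 0.1° from level, with the top face at about 66 mm.
- **Round stand:** its centre was about 1 mm from where it began, which is within measuring error.
- **Square and pointed flags, sewing things:** they looked unchanged in the last pictures. I compared these by eye only. The arm hid part of the side view, so the chalk block was seen only from the top.
- **Disagreement:** in the last top picture the network did not report the round stand, so I measured its position from the base corners in the picture.

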